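Clear the gluing jig and close it gently on a dowelled glue-up

ROBOT

A 6-joint arm with a two-finger parallel gripper is mounted at the origin on the work surface. World frame = base frame: x ahead of the robot, y to its left, z up, the work surface at z = 0. Lengths are in mm, angles in rad, forces in N, time in s.
With the tool pointing down it reaches from about 300 to 775 mm from the base axis. Payload 14.6 kg.
Tool frame: the origin (TCP) lies at the very end of the fingers, on their centre line; the grasp point (between the pads) lies 19 mm behind it; z points along the fingers, y is the line along which they close (so a half turn about z gives the same grasp; the last joint's range is limited). The gripper opens to 94 mm and grips with 3 to 60 N. Pads are 16 mm wide; open, the fingers measure 119 mm over their backs; the gripper's body (75 mm by 177 mm) begins 78 mm behind the grasp point.
Start: joints at [-1.295, 0.3, 1.521, -0, 1.321, -0.067], TCP at [184.862, -517.992, 205.446] pointing down, gripper open.
Joint ranges: [-3.03, 3.03], [-0.79, 2.21], [0.23, 2.52], [-1.04, 4.18], [0, 3.07], [-2.55, 2.55]. Speed limits (rad/s): [2.22, 2.22, 2.57, 3.14, 3.14, 3.14].

INTERFACE

Orientations are given as [roll, pitch, yaw] about the fixed x, y, z axes, in that order (R = Rz(yaw) Ry(pitch) Rx(roll)).
In Python, from cell import manip gives the robot as it stands.
- The arm moves only by the tool servo_tool, never from a script. Its argument "rows" is a list of rows, each a list of 7 numbers: the turn, a rotation vector about the world's x, y, z in degrees, then the shift along the world's x, y, z in mm, then the closure, from 0 (fully open) to 1 (shut). In form: [[rx, ry, rz, dx, dy, dz, fingers], ...]. A call has 1 to 20 rows; each row shifts and turns the commanded pose from where the row before left it; what a row does not reach is not made up. A row lasts 1/8 s, in which the tool goes at most 62.5 mm and 10.7 degrees, less where a joint would pass 70% of its speed; a pose out of reach is approached as far as the arm can. A call with a gripper value outside its range is refused whole. The fingers move at their own pace and stop on an object; "grip_force" is the grip in N (left out, the last holds). Time passes only in rows, so rows that do not move let the fingers close. It gives the time, the measured TCP pose, the force, the opening and the grip force at its end, in the units of the state.
- manip.read_state(): the state, without advancing time (a new reading comes with each control period).
- manip.camera(name): name is "side" or "top"; returns the picture (400x640x3 uint8, red, green, blue); there is no depth.
- manip.camera_info(name): a dict with "fx", "fy", "cx", "cy" (pixels), "position" and "rotation" of the camera in the world. Camera axes: x right, y down, z forward; pixel columns grow to the right and rows downward; lengths in mm; the calibration is good to about 2 mm. A picture is of the moment at which its call begins. camera_info takes no time and is no camera call.
- manip.sign_off(): hands the job in; it is judged then, once.
The state is a dict: "clock": time; "joints": joint angles; "qd": joint speeds; "effort": joint torques, N m; "eef_pos": TCP position; "eef_rot": TCP orientation; "wrist_force": force on the tool from outside, world axes, zero at the start; "moment": the same for the moment, N m; "finger_gap": finger opening in mm; "finger_force": force on a finger pad.
Only numpy, scipy, OpenCV 4.12 (cv2) and the standard library are available. Lean on these libraries where they do the work, as an engineer would, in place of code of your own. Each camera call takes 0.05 s, during which the arm holds its last target. There are 200 camera calls.

TASK

Clear the two loose wood offcuts off the gluing jig and drop them into the bucket. Then push the jig's jaw along so that it squares the two-strip glue-up against the fence, shuts the open glue joint and takes the slack fence back to its hard stop, and hold it there for two seconds with a light steady push of about 10 N on the wood, never squeezing it with more than 20 N. Leave the jaw snug against the closed glue-up, and do not disturb the glue bottle, the screwdriver or the tin.

Things in the scene. Friction and masses are not known exactly. Their poses are not given: they have to be found in the camera images.
- jig: Fixed plywood jig: bed 180 wide, 18 mm thick, from x = -170 to +190 mm; origin at bench level, mid-width. x: clamping direction, jaw to fence; z up. Across the +x end a dark wood fence (30 thick, 160 long, 30 high), its inner face from x = +135 to +160; its bolts are slack: it drags back at 4 N, by 2 to 12 mm, to a hard stop between +147 and +162 mm, not measured or seen, only felt.
- jaw: Dark wood jaw across the bed, sliding along the jig's x axis with about 2 N of friction, stays where it is left; 28 mm thick in x, 120 mm long in y, 30 mm high above the bed, with a pale wood grip block on top (20 in x, 50 in y, from 30 to 58 mm above the bed, centred on the jaw's thickness). Origin: middle of its front (clamping) face at bed level; its body extends 28 mm to -x. Axes as the jig's.
- jaw_face (a point): Point on the middle of the jaw's front (clamping) face, 11 mm above the bed.
- jaw_back (a point): Point on the middle of the jaw's back face, 16 mm above the bed: push here towards the fence (or pinch the grip block).
- strip_front: The glue-up: two pale wood strips, each 40 (x) x 110 (y) x 22 mm high, held edge to edge by two dowels, lying loose on the bed between jaw and fence, a little askew. This is the front strip, nearer the fence. Origin: bottom of the middle of its edge facing the fence; its x axis points to the fence; wood extends 40 mm to -x, then the joint gap, then the back strip. 160 g in all.
- strip_back (a joint): Open gap of the glue joint between the two strips, m: 0 is shut, up to 0.010 open. The dowels are stiff: about 2 N of push to close it, so the strips first slide as one piece.
- front_edge (a point): Middle of the front strip's edge that must lie flush on the fence, 11 mm above the bed. x axis points to the fence.
- back_edge (a point): Middle of the back strip's edge that the jaw presses on, 11 mm above the bed.
- offcut_block: Pale wood offcut, plain block 34 (x) x 28 (y) x 25 mm high, loose on the bed, on either side of the glue-up. Origin: centre of its underside. Grasp across its 28 mm. 30 g.
- offcut_step: Pale wood stepped offcut 34 (x) x 28 (y) mm, 16 mm high with its -x half 30 mm high, loose on the bed on the other side of the glue-up. Origin: centre of its underside. Grasp across its 28 mm. 30 g.
- bucket: Small round yellow plastic bucket for offcuts, standing fixed on the bench, outer diameter 180 mm at the rim and 144 mm at the bottom, 100 mm high, wall 4 mm, floor 5 mm. Origin: centre of its underside.
- glue: White glue bottle, diameter 56, 150 mm high, upright, to be left alone. Origin: centre of its underside.
- driver: Screwdriver lying to the left of the jig, to be left alone. Origin: in its middle, at its underside.
- tin: Steel tin, diameter 70, 70 mm high, upright, to be left alone. Origin: centre of its underside.

How it is judged:
By the outcome, as a careful person would: the job done as asked, in the order asked, and still so for the second after the job is handed in, with the robot touching nothing.
It also fails if it takes over 70 s, if anything falls off the work surface, if the arm or the gripper's body presses on something with over 40 N, if the wrist force passes 120 N, or if a joint passes its speed limit or range.

## Working session

There is one attempt and no reset: what is moved stays moved. The work goes in short steps, Python scripts to look and compute and a tool call to move; the robot and the scene stay as the last step left them, time stands still between calls to the robot, and variables do not carry over. Pictures are saved under pics/ and viewed, at most 10 in all, crops included, and the job is handed in when it is done.

Besides the shell and the picture viewer there is one more tool, called after ">>>" by a JSON object that holds its "method" and its "body". servo_tool: Moves the arm, as the interface text tells. Its arguments: {"type":"object","properties":{"rows":{"type":"array","items":{"type":"array","items":{"type":"number"}}},"grip_force":{"type":"number"}},"required":["rows"]}

```bash
mkdir -p pics; cat > h.py <<'E'
import numpy as np, cv2
from cell import manip
def snap(n,f):
    im=manip.camera(n); cv2.imwrite(f,im[:,:,::-1]); return im
def ray(n,u,v,z):
    c=manip.camera_info(n);R=np.array(c['rotation']);p=np.array(c['position'])
    d=R@np.array([(u-c['cx'])/c['fx'],(v-c['cy'])/c['fy'],1]);return p+d*(z-p[2])/d[2]
def proj(n,X):
    c=manip.camera_info(n);R=np.array(c['rotation']);q=R.T@(np.array(X)-np.array(c['position']))
    return np.array([c['fx']*q[0]/q[2]+c['cx'],c['fy']*q[1]/q[2]+c['cy']])
E
python3 - <<'E'
from h import *
for n in('top','side'):
    snap(n,f'pics/{n}0.png'); print(manip.camera_info(n))
print(manip.read_state())
E
```

```text
{'fx': 441.48512440017595, 'fy': 441.48512440017595, 'cx': 318.4934739386137, 'cy': 198.59756838335943, 'position': array([ 436.8490709 ,   47.66877504, 1203.14514728]), 'rotation': array([-3.04376509, -0.02094666, -1.57276618])}
{'fx': 399.71638185323343, 'fy': 399.71638185323343, 'cx': 325.4570769391406, 'cy': 201.47506951234203, 'position': array([334.29838917, 776.26401765, 694.25406005]), 'rotation': array([-2.27019142, -0.01628693, -2.82674156])}
{'clock': 0.1, 'joints': array([-1.29460094e+00,  3.00412128e-01,  1.52151795e+00,  5.32191536e-05,
        1.32066853e+00, -6.65863573e-02]), 'qd': array([-4.93167861e-04, -8.09326892e-04, -4.27214033e-04, -1.12846417e-05,
        2.12194308e-03, -1.22020411e-03]), 'effort': array([ 5.12669612e-04, -5.32643187e+01, -3.53284550e+01,  7.08756829e-02,
        2.34775501e-02, -4.04637638e-05]), 'eef_pos': array([ 184.81520918, -517.77845384,  204.9453734 ]), 'eef_rot': array([-3.14059236e+00, -1.18369016e-04,  3.42768485e-01]), 'wrist_force': array([ 0.98881123,  0.08069544, -0.09099106]), 'moment': array([ 0.00541578,  0.05013195, -0.02121671]), 'finger_force': 0.0, 'finger_gap': 94.09715959107518}
```

View pics/top0.png

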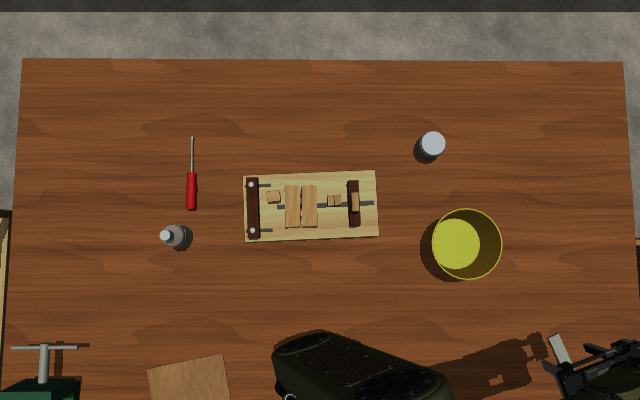

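View pics/side0.png

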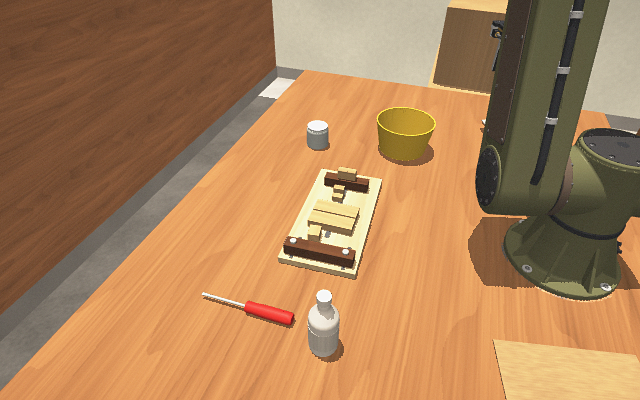

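The top view shows the jig at (245–378, 170–242), with the fence on the left (world +y) and the jaw at (354, 203). One offcut is at (273, 197) between the fence and the strips, and the other is at (334, 200) between the strips and the jaw. The bucket is at about (467, 244), the tin at (432, 145), the glue at (172, 237) and the driver at (191, 190).

```bash
sed -i "s/R=np.array(c\['rotation'\])/R=Rotation.from_euler('xyz',c['rotation']).as_matrix()/; 1i from scipy.spatial.transform import Rotation" h.py
python3 - <<'E'
from h import *
a=cv2.imread('pics/top0.png')[160:250,235:390]; cv2.imwrite('pics/c1.png',cv2.resize(a,None,fx=5.16,fy=5.16,interpolation=cv2.INTER_CUBIC))
a=cv2.imread('pics/side0.png')[160:280,270:390]; cv2.imwrite('pics/c2.png',cv2.resize(a,None,fx=5,fy=5,interpolation=cv2.INTER_CUBIC))
for n,u,v,z in [('top',467,244,100),('side',406,125,100),('top',432,145,70),('top',334,200,43),('top',354,203,76)]: print(ray(n,u,v,z))
E
```

```text
[ 430.90128885 -347.33248557  100.        ]
[ 425.53311185 -317.96248481  100.        ]
[ 689.43165048 -274.59380701   70.        ]
[546.96384829 -17.83266579  43.        ]
[536.09482027 -67.33182616  76.        ]
```

View pics/c1.png

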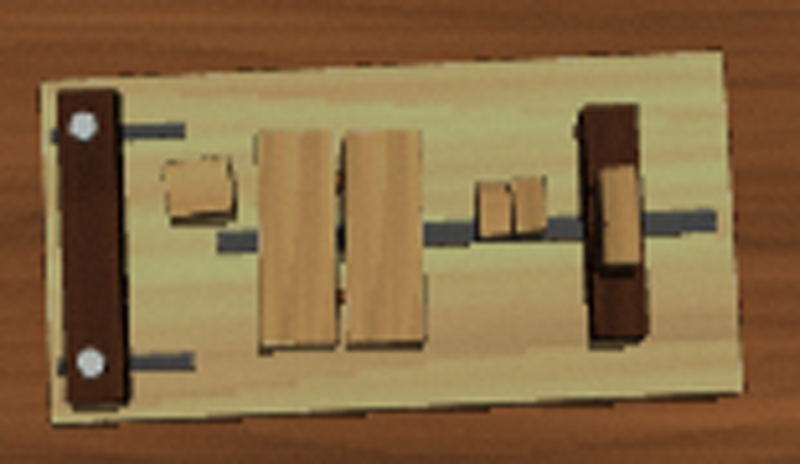

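View pics/c2.png

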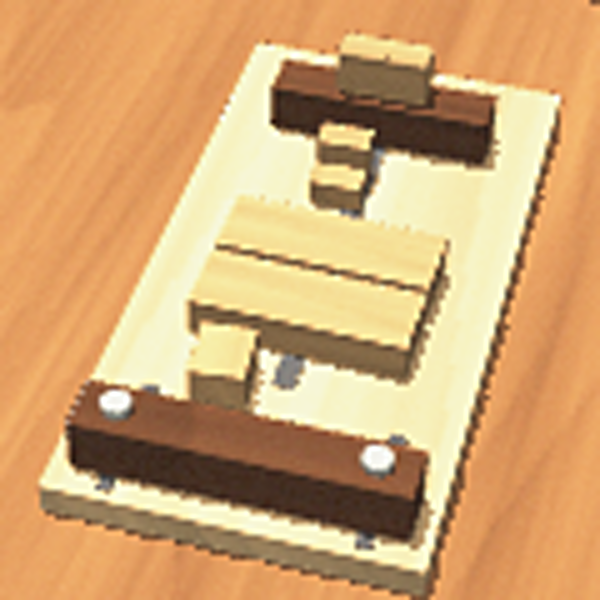

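```bash
python3 - <<'E'
from h import *
P={'jig':(18,[(42,83),(722,52),(743,392),(54,423)]),'block':(43,[(163,162),(228,155),(234,212),(172,221)]),
'hi':(48,[(512,178),(545,176),(546,232),(515,235)]),'lo':(34,[(477,184),(511,182),(513,235),(480,238)]),
'jaw':(48,[(583,105),(638,103),(648,338),(590,343)]),'grip':(76,[(602,168),(636,166),(640,262),(607,266)]),
'sf':(40,[(258,131),(334,131),(335,345),(260,347)]),'sb':(40,[(348,131),(421,131),(424,343),(347,346)]),'fence':(48,[(58,92),(117,90),(128,401),(68,406)])}
W={}
for k,(z,l) in P.items():
    W[k]=np.array([ray('top',235+(u+.5)/5.16-.5,160+(v+.5)/5.16-.5,z)[:2] for u,v in l])
    w=W[k];e=(w[0]+w[3]-w[1]-w[2])/2;f=(w[0]+w[1]-w[2]-w[3])/2
    print(k,'c',w.mean(0).round(1),'len',np.linalg.norm(e).round(1),np.linalg.norm(f).round(1),'ang',np.degrees(np.arctan2(e[1],e[0])).round(2),(np.degrees(np.arctan2(f[1],f[0]))).round(2))
w=W['jig'];e=(w[0]+w[3]-w[1]-w[2])/2;e/=np.linalg.norm(e);n=np.array([-e[1],e[0]]);c=w.mean(0)-10*e
print('jig origin',c,e)
for k in W: print(k,((W[k]-c)@np.array([e,n]).T).round(1).tolist())
# side check
for k,X in [('blk',W['block'].mean(0)),('grip',W['grip'].mean(0)),('hi',W['hi'].mean(0))]:
    z=P[{'blk':'block'}.get(k,k)][0]; print(k,(proj('side',[*X,z])-[270,160])*5)
E
```

```text
jig c [534.8  44.3] len 357.5 178.2 ang 92.59 2.76
block c [557.7 142.6] len 32.6 30.1 ang 97.25 7.77
hi c [548.2 -26. ] len 16.4 29.0 ang 94.48 1.67
lo c [547.2  -9.2] len 17.4 27.7 ang 94.28 2.4
jaw c [539.7 -69.5] len 28.9 121.1 ang 93.53 1.5
grip c [540.4 -69.9] len 16.8 48.5 ang 95.11 2.08
sf c [532.1  92.8] len 38.6 110.4 ang 90.74 0.62
sb c [532.4  47.6] len 38.4 109.7 ang 91.12 0.27
fence c [527.3 195.8] len 30.1 159.1 ang 93.35 2.63
jig origin [535.25019577  34.27175585] [-0.04516559  0.99897951]
jig [[189.1, -88.7], [-168.6, -89.5], [-168.9, 89.5], [188.4, 88.7]]
block [[125.2, -41.3], [91.9, -43.4], [89.9, -14.0], [121.7, -10.8]]
hi [[-52.6, -24.5], [-69.5, -24.8], [-68.5, 3.9], [-52.7, 4.7]]
lo [[-35.2, -23.7], [-52.8, -23.9], [-52.5, 3.5], [-35.4, 4.3]]
jaw [[-90.9, -60.5], [-119.2, -60.2], [-117.5, 60.2], [-87.9, 61.3]]
grip [[-96.0, -24.6], [-113.1, -24.8], [-112.4, 23.2], [-95.9, 24.5]]
sf [[76.2, -55.5], [37.2, -53.8], [41.4, 56.1], [79.6, 55.3]]
sb [[30.0, -53.4], [-7.5, -51.8], [-3.9, 57.2], [35.3, 56.9]]
fence [[176.8, -79.0], [146.8, -78.7], [146.6, 79.7], [176.8, 80.8]]
blk [219.82530373 347.98214392]
grip [382.59947922  47.2570526 ]
hi [343.02558819 133.78982859]
```

>>> {"method": "servo_tool", "body": {"rows": [[0,0,5.3,26,35.4,0,0],[0,0,5.3,26,35.4,0,0],[0,0,5.3,26,35.4,0,0],[0,0,5.3,26,35.4,0,0],[0,0,5.3,26,35.4,0,0],[0,0,5.3,26,35.4,0,0],[0,0,5.3,26,35.4,0,0],[0,0,5.3,26,35.4,0,0],[0,0,5.3,26,35.4,0,0],[0,0,5.3,26,35.4,0,0],[0,0,5.3,26,35.4,-15,0],[0,0,5.3,26,35.4,-20,0],[0,0,5.3,26,35.4,-20,0],[0,0,5,25,35,-20,0],[0,0,0,0,0,0,0],[0,0,0,0,0,0,0]], "grip_force": 12}}

```text
clock: 2.1
eef_pos: [547.6, -23.2, 130.5]
eef_rot: [-3.141, 0.0, 1.632]
wrist_force: [-0.9, -0.5, -0.3]
finger_gap: 94.1
finger_force: 0.0
```

```bash
python3 - <<'E'
from h import *
for X in ([431,-347],[428,-332]):
  for n in('top','side'):
    t=np.linspace(0,2*np.pi,60);q=np.array([proj(n,[X[0]+90*np.cos(a),X[1]+90*np.sin(a),100]) for a in t]);print(n,q.min(0).round(),q.max(0).round())
# yellow mask bounds
for n in('top','side'):
  h=cv2.cvtColor(cv2.imread(f'pics/{n}0.png'),cv2.COLOR_BGR2HSV);m=cv2.inRange(h,(25,150,60),(35,255,255));k,l,s,c=cv2.connectedComponentsWithStats(m);i=1+s[1:,4].argmax();print(n,s[i])
E
```

```text
top [431. 208.] [503. 280.]
side [376. 107.] [436. 135.]
top [425. 209.] [497. 282.]
side [376. 109.] [436. 138.]
top [ 431  208   49   71 2070]
side [418 111  18  24  46]
```

>>> {"method": "servo_tool", "body": {"rows": [[0,0,0,0,0,-30,0.2],[0,0,0,0,0,-30,0.2],[0,0,0,0,0,-25,0.2],[0,0,0,0,0,-15,0.2],[0,0,0,0,0,-8,0.2],[0,0,0,0,0,0,0.2],[0,0,0,0,0,0,1],[0,0,0,0,0,0,1],[0,0,0,0,0,0,1],[0,0,0,0,0,0,1],[0,0,0,0,0,0,1],[0,0,0,0,0,0,1],[0,0,0,0,0,0,1]]}}

```text
clock: 3.72
eef_pos: [547.9, -22.8, 22.5]
eef_rot: [3.142, 0.0, 1.633]
wrist_force: [-0.9, 0.8, 0.8]
finger_gap: 28.2
finger_force: 12.0
```

>>> {"method": "servo_tool", "body": {"rows": [[0,0,0,0,0,15,1],[0,0,0,0,0,35,1],[0,0,0,0,0,45,1],[0,0,0,0,0,45,1],[0,0,0,-13,-36,0,1],[0,0,0,-13,-36,0,1],[0,0,0,-13,-36,0,1],[0,0,0,-13,-36,0,1],[0,0,0,-13,-36,0,1],[0,0,0,-13,-36,0,1],[0,0,0,-13,-36,0,1],[0,0,0,-13,-36,0,1],[0,0,0,-13,-36,0,1],[0,0,0,0,0,0,1],[0,0,0,0,0,-30,1],[0,0,0,0,0,-35,1],[0,0,0,0,0,-25,1],[0,0,0,0,0,0,1],[0,0,0,0,0,0,0.4],[0,0,0,0,0,0,0.4]]}}

```text
clock: 6.22
eef_pos: [431.5, -347.0, 73.9]
eef_rot: [3.14, 0.002, 1.633]
wrist_force: [0.0, -0.8, -0.1]
finger_gap: 44.3
finger_force: 0.0
```

>>> {"method": "servo_tool", "body": {"rows": [[0,0,0,0,0,30,0.4],[0,0,0,0,0,35,0.3],[0,0,0,0,0,25,0.2],[0,0,0,10.5,40.8,0,0.2],[0,0,0,10.5,40.8,0,0.2],[0,0,0,10.5,40.8,0,0.2],[0,0,0,10.5,40.8,0,0.2],[0,0,1,10.5,40.8,0,0.2],[0,0,1,10.5,40.8,0,0.2],[0,0,1,10.5,40.8,0,0.2],[0,0,1,10.5,40.8,0,0.2],[0,0,0,10.5,40.8,0,0.2],[0,0,0,10.5,40.8,0,0.2],[0,0,0,10.5,40.8,0,0.2],[0,0,0,10.5,40.8,0,0.2],[0,0,0,0,0,-20,0.2],[0,0,0,0,0,0,0.2],[0,0,0,0,0,0,0.2]]}}

```text
clock: 8.48
eef_pos: [557.2, 142.5, 143.6]
eef_rot: [3.14, -0.0, 1.702]
wrist_force: [0.5, 0.4, 0.1]
finger_gap: 75.2
finger_force: 0.0
```

```bash
python3 - <<'E'
from h import *
a=snap('side','pics/s1.png'); b=snap('top','pics/t1.png')
c=np.hstack([cv2.resize(a[90:290,270:450],None,fx=2.2,fy=2.2),cv2.resize(b[160:360,340:520],None,fx=2.2,fy=2.2)])
cv2.imwrite('pics/c3.png',c[:,:,::-1])
E
```

```text
(no output)
```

View pics/c3.png

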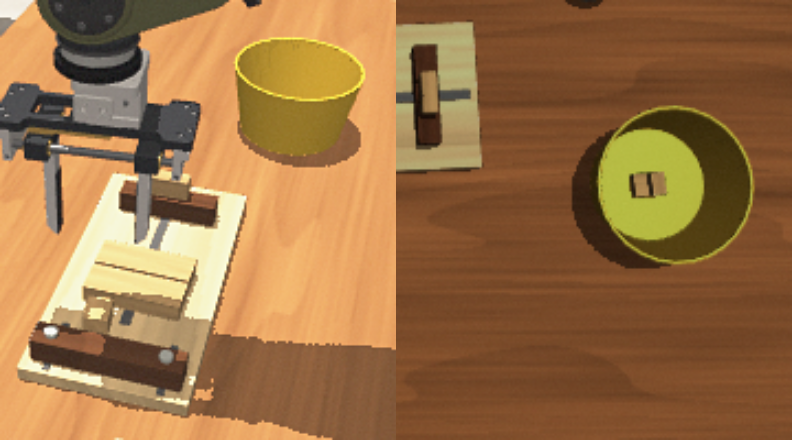

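The stepped offcut lies in the bucket (right crop, about (648, 184)), and the block is still in place below the gripper.

>>> {"method": "servo_tool", "body": {"rows": [[0,0,0,0,0,-35,0.2],[0,0,0,0,0,-35,0.2],[0,0,0,0,0,-25,0.2],[0,0,0,0,0,-18,0.2],[0,0,0,0,0,-8,0.2],[0,0,0,0,0,0,0.2],[0,0,0,0,0,0,1],[0,0,0,0,0,0,1],[0,0,0,0,0,0,1],[0,0,0,0,0,0,1],[0,0,0,0,0,0,1],[0,0,0,0,0,0,1],[0,0,0,0,0,0,1]]}}

```text
clock: 10.2
eef_pos: [556.9, 142.8, 21.5]
eef_rot: [3.142, 0.0, 1.702]
wrist_force: [-0.0, 0.0, 1.1]
finger_gap: 28.0
finger_force: 12.0
```

>>> {"method": "servo_tool", "body": {"rows": [[0,0,0,0,0,15,1],[0,0,0,0,0,35,1],[0,0,0,0,0,45,1],[0,0,0,0,0,45,1],[0,0,-1,-10.5,-40.8,0,1],[0,0,-1,-10.5,-40.8,0,1],[0,0,-1,-10.5,-40.8,0,1],[0,0,-1,-10.5,-40.8,0,1],[0,0,-0.9,-10.5,-40.8,0,1],[0,0,0,-10.5,-40.8,0,1],[0,0,0,-10.5,-40.8,0,1],[0,0,0,-10.5,-40.8,0,1],[0,0,0,-10.5,-40.8,0,1],[0,0,0,-10.5,-40.8,0,1],[0,0,0,-10.5,-40.8,0,1],[0,0,0,-10.5,-40.8,0,1],[0,0,0,0,0,0,1],[0,0,0,0,0,-40,1],[0,0,0,0,0,-40,1],[0,0,0,0,0,0,1]]}}

```text
clock: 12.7
eef_pos: [430.2, -345.3, 80.0]
eef_rot: [-3.139, -0.003, 1.617]
wrist_force: [-0.1, 0.1, 0.6]
finger_gap: 28.2
finger_force: 12.0
```

>>> {"method": "servo_tool", "body": {"rows": [[0,0,0,0,0,0,0.4],[0,0,0,0,0,0,0.4],[0,0,0,0,0,0,0.4],[0,0,0,0,0,40,0.5],[0,0,0,0,0,40,1],[0,0,0,0,0,0,1]]}}

```text
clock: 13.45
eef_pos: [431.9, -347.7, 164.9]
eef_rot: [3.137, 0.004, 1.617]
wrist_force: [-0.6, 0.1, -0.4]
finger_gap: 30.3
finger_force: 0.0
```

>>> {"method": "servo_tool", "body": {"rows": [[0,0,0,18.4,38.2,0,1],[0,0,0,18.4,38.2,0,1],[0,0,0,18.4,38.2,0,1],[0,0,0,18.4,38.2,0,1],[0,0,0,18.4,38.2,0,1],[0,0,0,18.4,38.2,0,1],[0,0,0,0,0,0,1],[0,0,0,0,0,-40,1],[0,0,0,0,0,-40,1],[0,0,0,0,0,-30,1],[0,0,0,0,0,-20,1],[0,0,0,0,0,-9,1],[0,0,0,0,0,0,1],[0,0,0,0,0,0,1]]}}

```text
clock: 15.2
eef_pos: [541.6, -117.9, 23.3]
eef_rot: [3.14, 0.0, 1.617]
wrist_force: [-0.1, 0.0, 0.1]
finger_gap: 0.8
finger_force: 0.0
```

```bash
python3 - <<'E'
from h import *
a=snap('side','pics/s2.png'); b=snap('top','pics/t2.png')
c=np.hstack([cv2.resize(a[90:290,270:450],None,fx=2.2,fy=2.2),cv2.resize(b[120:320,340:520],None,fx=2.2,fy=2.2)])
cv2.imwrite('pics/c4.png',c[:,:,::-1])
s=manip.read_state();print(s['eef_pos'],s['wrist_force'],s['finger_gap'])
E
```

```text
[ 541.62888924 -117.74211308   23.22044605] [0.58245978 1.59640793 0.9889224 ] 0.5971414048385932
```

View pics/c4.png

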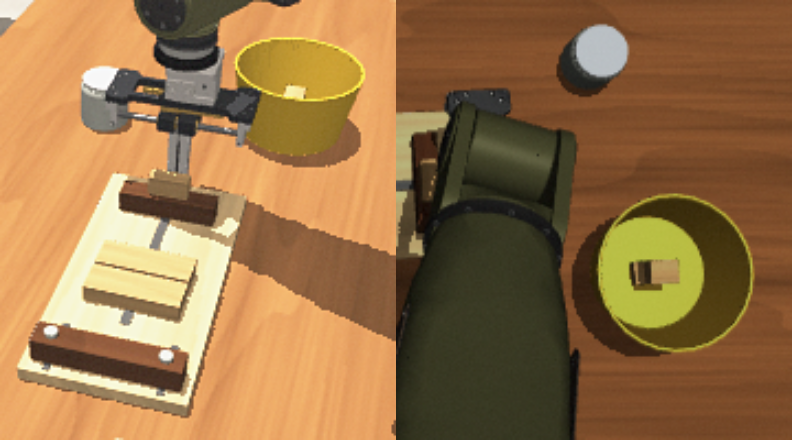

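Both offcuts are in the bucket (right crop, about (657, 272)), and the bed is clear. The closed fingers stand behind the jaw.

>>> {"method": "servo_tool", "body": {"rows": [[0,0,0,-0.3,7,0,1],[0,0,0,-0.3,7,0,1],[0,0,0,-0.1,3,0,1],[0,0,0,-0.1,3,0,1],[0,0,0,-0.1,3,0,1],[0,0,0,-0.1,3,0,1],[0,0,0,-0.2,4,0,1],[0,0,0,-0.2,4,0,1],[0,0,0,-0.2,4,0,1],[0,0,0,-0.2,4,0,1]], "grip_force": 20}}

```text
clock: 16.55
eef_pos: [539.5, -75.3, 22.4]
eef_rot: [3.141, 0.0, 1.617]
wrist_force: [1.4, -3.0, -1.5]
finger_gap: 0.8
finger_force: 1.0
```

>>> {"method": "servo_tool", "body": {"rows": [[0,0,0,-0.2,4,0,1],[0,0,0,-0.2,4,0,1],[0,0,0,-0.2,4,0,1],[0,0,0,-0.2,4,0,1],[0,0,0,-0.2,4,0,1],[0,0,0,-0.2,4,0,1],[0,0,0,-0.2,4,0,1],[0,0,0,-0.2,4,0,1],[0,0,0,-0.2,4,0,1],[0,0,0,-0.2,4,0,1],[0,0,0,-0.2,4,0,1],[0,0,0,-0.2,4,0,1],[0,0,0,-0.2,4,0,1],[0,0,0,-0.2,4,0,1],[0,0,0,-0.1,3,0,1],[0,0,0,-0.1,3,0,1],[0,0,0,-0.1,3,0,1],[0,0,0,-0.1,3,0,1]]}}

```text
clock: 18.8
eef_pos: [536.1, -7.5, 22.4]
eef_rot: [-3.141, 0.0, 1.617]
wrist_force: [-0.0, -3.2, 1.8]
finger_gap: 0.3
finger_force: 1.5
```

>>> {"method": "servo_tool", "body": {"rows": [[0,0,0,-0.1,2,0,1],[0,0,0,-0.1,2,0,1],[0,0,0,-0.1,2,0,1],[0,0,0,-0.1,2,0,1],[0,0,0,-0.1,3,0,1],[0,0,0,-0.1,3,0,1],[0,0,0,-0.1,3,0,1],[0,0,0,-0.1,3,0,1],[0,0,0,-0.2,3,0,1],[0,0,0,-0.1,3,0,1],[0,0,0,-0.1,3,0,1],[0,0,0,-0.2,3,0,1],[0,0,0,-0.1,3,0,1],[0,0,0,-0.1,3,0,1],[0,0,0,-0.2,3,0,1],[0,0,0,-0.1,3,0,1],[0,0,0,-0.1,3,0,1],[0,0,0,-0.1,3,0,1],[0,0,0,-0.1,2,0,1]]}}

```text
clock: 21.18
eef_pos: [534.1, 44.6, 22.4]
eef_rot: [3.142, -0.0, 1.617]
wrist_force: [-3.0, -3.7, -1.3]
finger_gap: 0.7
finger_force: 1.4
```

```bash
python3 - <<'E'
from h import *
a=snap('side','pics/s3.png'); b=snap('top','pics/t3.png')
c=np.hstack([cv2.resize(a[170:290,270:390],None,fx=3.3,fy=3.3),cv2.resize(b[160:260,230:330],(396,396))])
cv2.imwrite('pics/c5.png',c[:,:,::-1])
s=manip.read_state();print(s['eef_pos'],s['wrist_force'],s['finger_gap'])
E
```

```text
[534.28403775  44.74931723  22.55496092] [ 0.25620251 -0.34322107 -1.35813874] 0.4203567428107342
```

View pics/c5.png

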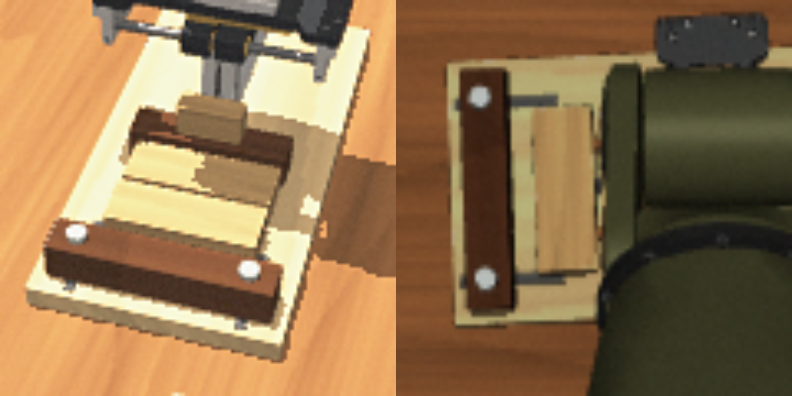

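The jaw is bearing on the back strip. The joint is still open, and the front strip is about 14 mm from the fence (top crop, columns 510 to 533).

>>> {"method": "servo_tool", "body": {"rows": [[0,0,0,-0.1,2,0,1],[0,0,0,-0.1,2,0,1],[0,0,0,-0.1,2,0,1],[0,0,0,-0.1,2,0,1],[0,0,0,0,1,0,1],[0,0,0,0,1,0,1],[0,0,0,-0.1,1,0,1]]}}

```text
clock: 22.15
eef_pos: [533.8, 55.4, 22.6]
eef_rot: [3.141, 0.0, 1.617]
wrist_force: [2.0, -2.5, 0.1]
finger_gap: 0.3
finger_force: 1.7
```

>>> {"method": "servo_tool", "body": {"rows": [[0,0,0,0,1,0,1],[0,0,0,0,1,0,1],[0,0,0,-0.1,1,0,1],[0,0,0,0,1,0,1]]}}

```text
clock: 22.65
eef_pos: [533.5, 59.4, 22.5]
eef_rot: [3.142, 0.0, 1.617]
wrist_force: [2.7, -4.0, 2.9]
finger_gap: 0.1
finger_force: 2.1
```

>>> {"method": "servo_tool", "body": {"rows": [[0,0,0,0,1,0,1],[0,0,0,0,1,0,1],[0,0,0,-0.1,1,0,1]]}}

```text
clock: 23.02
eef_pos: [533.3, 62.3, 22.4]
eef_rot: [-3.141, 0.0, 1.617]
wrist_force: [1.9, -5.4, 3.4]
finger_gap: 0.5
finger_force: 2.7
```

>>> {"method": "servo_tool", "body": {"rows": [[0,0,0,0,1,0,1],[0,0,0,0,1,0,1]]}}

```text
clock: 23.28
eef_pos: [533.2, 64.3, 22.4]
eef_rot: [-3.141, 0.0, 1.617]
wrist_force: [0.6, -6.5, 4.1]
finger_gap: 0.8
finger_force: 2.9
```

>>> {"method": "servo_tool", "body": {"rows": [[0,0,0,0,1,0,1],[0,0,0,-0.1,1,0,1]]}}

```text
clock: 23.52
eef_pos: [533.1, 66.1, 22.4]
eef_rot: [-3.141, 0.001, 1.617]
wrist_force: [0.8, -7.2, 3.4]
finger_gap: 0.3
finger_force: 4.0
```

>>> {"method": "servo_tool", "body": {"rows": [[0,0,0,0,1,0,1],[0,0,0,0,1,0,1]]}}

```text
clock: 23.78
eef_pos: [533.0, 68.0, 22.4]
eef_rot: [-3.141, 0.001, 1.617]
wrist_force: [-0.3, -8.1, 5.0]
finger_gap: 0.4
finger_force: 4.1
```

>>> {"method": "servo_tool", "body": {"rows": [[0,0,0,0,0.5,0,1],[0,0,0,0,0.5,0,1]]}}

```text
clock: 24.02
eef_pos: [533.0, 69.0, 22.4]
eef_rot: [-3.141, 0.001, 1.617]
wrist_force: [-0.8, -7.9, 4.5]
finger_gap: 0.6
finger_force: 4.1
```

>>> {"method": "servo_tool", "body": {"rows": [[0,0,0,0,0.5,0,1],[0,0,0,-0.1,0.5,0,1]]}}

```text
clock: 24.28
eef_pos: [532.9, 70.0, 22.4]
eef_rot: [-3.141, 0.001, 1.617]
wrist_force: [-0.2, -8.0, 3.9]
finger_gap: 0.5
finger_force: 4.0
```

>>> {"method": "servo_tool", "body": {"rows": [[0,0,0,0,0.5,0,1],[0,0,0,0,0.5,0,1]]}}

```text
clock: 24.52
eef_pos: [532.9, 71.0, 22.4]
eef_rot: [-3.141, 0.001, 1.617]
wrist_force: [-0.0, -8.5, 4.8]
finger_gap: 0.6
finger_force: 4.1
```

>>> {"method": "servo_tool", "body": {"rows": [[0,0,0,0,0.5,0,1],[0,0,0,0,0.5,0,1],[0,0,0,-0.1,0.5,0,1]]}}

```text
clock: 24.9
eef_pos: [532.8, 72.4, 22.4]
eef_rot: [-3.141, 0.001, 1.617]
wrist_force: [-0.8, -8.9, 4.2]
finger_gap: 0.5
finger_force: 4.0
```

>>> {"method": "servo_tool", "body": {"rows": [[0,0,0,0,0.5,0,1],[0,0,0,0,0.5,0,1]]}}

```text
clock: 25.15
eef_pos: [532.8, 73.5, 22.4]
eef_rot: [-3.141, 0.001, 1.617]
wrist_force: [-1.1, -8.2, 4.8]
finger_gap: 0.3
finger_force: 4.1
```

>>> {"method": "servo_tool", "body": {"rows": [[0,0,0,0,0.5,0,1],[0,0,0,0,0.5,0,1]]}}

```text
clock: 25.4
eef_pos: [532.8, 73.6, 22.4]
eef_rot: [-3.141, 0.002, 1.617]
wrist_force: [-0.4, -17.7, 6.1]
finger_gap: 0.1
finger_force: 8.8
```

>>> {"method": "servo_tool", "body": {"rows": [[0,0,0,0,-0.5,0,1],[0,0,0,0,0,0,1]]}}

```text
clock: 25.65
eef_pos: [532.8, 73.6, 22.4]
eef_rot: [-3.141, 0.001, 1.617]
wrist_force: [-1.0, -11.6, 4.5]
finger_gap: 0.4
finger_force: 5.5
```

>>> {"method": "servo_tool", "body": {"rows": [[0,0,0,0,0,0,1],[0,0,0,0,0,0,1]]}}

```text
clock: 25.9
eef_pos: [532.8, 73.6, 22.4]
eef_rot: [-3.141, 0.001, 1.617]
wrist_force: [-1.0, -11.5, 5.0]
finger_gap: 0.4
finger_force: 5.6
```

>>> {"method": "servo_tool", "body": {"rows": [[0,0,0,0,0,0,1],[0,0,0,0,0,0,1],[0,0,0,0,0,0,1],[0,0,0,0,0,0,1],[0,0,0,0,0,0,1],[0,0,0,0,0,0,1],[0,0,0,0,0,0,1],[0,0,0,0,0,0,1],[0,0,0,0,0,0,1],[0,0,0,0,0,0,1],[0,0,0,0,0,0,1],[0,0,0,0,0,0,1],[0,0,0,0,0,0,1],[0,0,0,0,0,0,1],[0,0,0,0,0,0,1],[0,0,0,0,0,0,1],[0,0,0,0,0,0,1],[0,0,0,0,0,0,1],[0,0,0,0,0,0,1],[0,0,0,0,0,0,1]]}}

```text
clock: 28.4
eef_pos: [532.7, 73.6, 22.4]
eef_rot: [-3.141, 0.001, 1.617]
wrist_force: [-0.4, -11.2, 5.9]
finger_gap: 0.4
finger_force: 5.6
```

>>> {"method": "servo_tool", "body": {"rows": [[0,0,0,0,0,0,1],[0,0,0,0,-0.3,0,1],[0,0,0,0,-0.3,0,1],[0,0,0,0,-0.3,0,1],[0,0,0,0,-0.5,0,1],[0,0,0,0,-1,0,1],[0,0,0,0,-2,0,1],[0,0,0,0.2,-5,0,1],[0,0,0,0.4,-10,0,1],[0,0,0,0.5,-10,0,1],[0,0,0,0,0,30,1],[0,0,0,0,0,50,1],[0,0,0,0,0,50,1],[0,0,0,0,-60,0,1],[0,0,0,0,-60,0,1],[0,0,0,0,-60,0,1],[0,0,0,0,0,0,1]]}}

```text
clock: 30.52
eef_pos: [533.6, -138.9, 152.3]
eef_rot: [-3.142, 0.0, 1.612]
wrist_force: [1.1, 1.9, 0.6]
finger_gap: 0.6
finger_force: 0.0
```

```bash
python3 - <<'E'
from h import *
a=snap('side','pics/s4.png'); b=snap('top','pics/t4.png')
c=np.hstack([cv2.resize(a[170:290,270:390],None,fx=3.3,fy=3.3,interpolation=cv2.INTER_CUBIC),cv2.resize(b[160:260,230:330],(396,396),interpolation=cv2.INTER_CUBIC)])
cv2.imwrite('pics/c6.png',c[:,:,::-1])
s=manip.read_state();print(s['eef_pos'],s['wrist_force'])
E
```

```text
[ 533.87004108 -135.54278618  152.28569916] [ 0.08942856 -0.01056661  0.0049541 ]
```

View pics/c6.png

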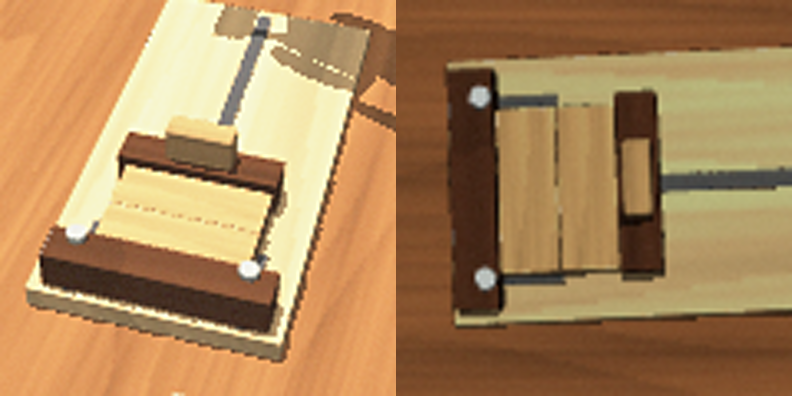

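The joint is shut, the strips lie flush against the moved-back fence, the jaw is snug against them, and the arm is clear.

```bash
python3 -c "
from cell import manip
print(manip.sign_off())"
```

```text
the job is handed in; nothing more can be done
None
```

The job is done and handed in at about 31 s: both offcuts are in the bucket, the glue-up is squared and shut against the fence at its hard stop, held for over 2 s at about 10 N on the wood with a brief peak of 15 to 16 N when it met the stop (estimated from the wrist force less the jaw's friction), and the jaw is left snug with the glue bottle, screwdriver and tin untouched.

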